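# Draw the spring slide out to its index with the pull pin and hold it

## Task

Take the pull pin out of its stand and push it down through the eye of the spring-loaded slide. Using only the pin, not touching the slide itself, draw the slide out until its pointer lines up with the pointer of the index, and finish while still gripping the pin and holding the slide there against its spring. Leave the loose weight and the ring gauge alone.

Things in the scene. Friction and masses are not known exactly. Their poses are not given: they have to be found in the camera images.
- pin_grip (a point): Centre of the pull pin's square aluminium head (20 x 20 mm, 50 mm tall; grip it here; x and y are normal to its flats, z up the pin). Below the head: round collar 26 mm diameter, 4 mm thick, its underside 29 mm below this point, then a steel shank 12 mm diameter, 40 mm long, the last 6 mm tapering to 6 mm. About 0.09 kg. Starts upright in the stand, turned any way.
- pin_tip (a point): The centre of the lower end of the pin's shank, 69 mm below pin_grip, same axes.
- pin: The pull pin itself; its origin is the same point as pin_tip, same axes.
- stand: Fixed grey plastic block 60 x 60 mm, 46 mm tall, with an upright through hole of 16 mm diameter in the middle, in which the pin hangs by its collar, its tip 6 mm above the worktop. Origin: centre of its underside. A fixed instrument about 100 mm tall stands close behind the left place and reaches towards the stage (x over 0.52, y 0.1 to 0.3): carry the pin over it.
- stage: Fixed draw stage: dark steel base plate 260 x 90 x 10 mm; on its far half a grey spring housing (local x +30 to +120 mm, 60 mm wide, top 56 mm above the worktop). Origin on the worktop on the centre line, 135 mm from the front end. Local x points from the eye to the housing; the slide draws out along local -x, roughly towards the robot.
- eye (a point): Steel eye block 36 x 36 x 16 mm on the slide's end with an upright through hole, 15 mm diameter. Origin: hole axis at the block's underside, 40 mm above the worktop (hole's mouth at 56 mm); axes as the stage's. Slide home: at local x -20 mm, y 0 of the stage. Below it 30 mm are free to the base plate: the fully inserted pin (collar on the block) ends 6 mm above the base.
- pointer (a point): Tip of the small pointer nose on the +y side of the eye block, in line with the hole axis along the stage's x, 26.5 mm from the axis in y and 54 mm above the worktop.
- mark (a point): Tip of the pointer nose of the index: a fixed bright steel block 20 x 12 mm, top 51 mm above the worktop, beside the slide's path on the +y side of the base. Axes as the stage's. Slide set: x of the pointer in this frame is 0. It lies 35 to 65 mm farther out (local -x) than the pointer of the home slide, different each time.
- slide (a joint): Travel of the slide in m: 0 home (in), grows as it is drawn out along the stage's local -x, stop at 0.080. A spring always pulls it home: about 3.2 N at 0, 70 N/m more as it goes out (7.7 N at 0.065); it returns home when let go.
- weight: Loose bystander: shiny round knobbed calibration weight, 29 mm diameter, 48 mm tall. Origin: centre of its underside. Stand and weight may be in each other's places, one left and one right of the stage.
- ring_gauge: Loose bystander: knurled steel ring gauge lying flat, 60 mm diameter, 18 mm tall. Origin: centre of its underside.
Things that resemble listed ones, but are neither listed nor needed, are in the scene too. Of the things that look like the pin, the smallest one is meant.

How it is judged:
On the way, in this order (a step that is already met when the one before it is completed fails the run):
1. the pin is lifted clear of its stand (height (world z) of pin_tip above 0.05 m and contact force between the fingers and pin above 1 N), for 0.1 s.
2. the pin is through the eye, its tip at least 8 mm below the eye block, with the slide not yet drawn out (under 20 mm) (horizontal distance between pin_tip and eye below 0.007 m and z of pin_tip in the frame of eye below -0.008 m and value of joint slide below 0.02 m), for 0.1 s.
At the end, for the whole second after the job is handed in: Slide pointer within 4 mm of the index pointer along the slide, still (under 10 mm/s); pin through the eye (tip within 7 mm of the hole axis, 8 mm or more below the block), gripped (over 2 N) and pulling on the eye (over 2 N); fingers not touching the eye block (under 1 N) (x of pointer in the frame of mark between -0.004 and 0.004 m and velocity of joint slide between -0.01 and 0.01 m/s and horizontal distance between pin_tip and eye below 0.007 m and z of pin_tip in the frame of eye below -0.008 m and contact force between the fingers and pin above 2 N and contact force between pin and slide above 2 N and contact force between the fingers and slide below 1 N); the arm keeps its last pose, push and grip.
It fails at once if the fingers push or grip the eye block instead of the pin (over 8 N) (contact force between the fingers and slide above 8 N).
It fails at once if the weight is moved by more than 30 mm (distance of weight from where it was at the start of the episode above 0.03 m).
It fails at once if the ring gauge is moved by more than 30 mm (distance of ring_gauge from where it was at the start of the episode above 0.03 m).
It also fails if it takes over 48 s, if anything falls off the work surface, if the arm or the gripper's body presses on something with over 40 N, if the wrist force passes 120 N, or if a joint passes its speed limit or range.

## Robot

A 6-joint arm with a two-finger parallel gripper is mounted at the origin on a cart in front of the work surface, level with it; the furniture and walls round the work are solid. World frame = base frame: x ahead of the robot, y to its left, z up, the work surface at z = 0. Lengths are in m, angles in rad, forces in N, time in s.
With the tool pointing down it reaches from about 0.25 to 0.725 m from the base axis. Payload 4 kg.
Tool frame: the origin (TCP) lies on the centre line of the jaws, within the pads' length; the fingertips stand 14 mm ahead of it and the grasp point (between the pads) lies 5 mm behind it; z points along the fingers, x is the direction in which the jaws open and shut, and the axes are right-handed (so a half turn about z gives the same grasp; the last joint's range is limited). The gripper opens to 85 mm and grips with 20 to 120 N. Pads are 22 mm wide; open, the fingers measure 114 mm over their backs; the gripper's body (76 mm by 85 mm) begins 54 mm behind the grasp point. The pads swing forward as they close: fully open they stand 13 mm farther back than shut.
Start: joints at [-1.323, 0.241, 0.005, 1.335, 0, 1.571], TCP at [0.123, -0.485, 0.245] pointing down, gripper open.
Joint ranges: [-2.72, 2.72], [-1.05, 1.87], [-1.09, 1.28], [-1.99, 2.15], [-1.42, 1.44], [-3.14, 3.14]. Speed limits (rad/s): [2.79, 2.79, 3.14, 3.14, 3.14, 3.14].

## Interface

Orientations are given as a unit quaternion [x, y, z, w].
In Python, from workcell import bot gives the robot as it stands.
- The arm moves only by the tool play_rows, never from a script. Its argument "motion" is a list of rows, each an object with "fingers": the closure, from -1 (fully open) to 1 (shut), so that 0 is half open; "translation": the shift along the tool's x, y, z in cm, a list of three; "roll": the turn about the tool's z in degrees. A call has 1 to 20 rows; each row is the pose to reach, as a shift and turn from the pose commanded when the call began, along the tool's axes at that moment; what a row does not reach only later rows make up. A row lasts 1/12 s, in which the tool goes at most 41.7 mm and 7.16 degrees, less where a joint would pass 70% of its speed; a pose out of reach is approached as far as the arm can. A call with a gripper value outside its range is refused whole. The fingers move at their own pace and stop on an object; the grip force is fixed at half the most. Time passes only in rows, so rows that repeat a pose let the fingers close. It gives the time, the measured TCP pose, the force and the opening at its end, in the units of the state.
- bot.get_obs(): the state, without advancing time (a new reading comes with each control period).
- bot.camera(name): name is "scene" or "top"; returns a dict with "pixels" (480x640x3 uint8, red, green, blue), "intrinsics" (3x3 intrinsics, pixels), "world_to_cam" (4x4, takes a point from world to camera coordinates). Camera axes: x right, y down, z forward; pixel columns grow to the right and rows downward; lengths in m; the calibration is good to about 2 mm. A picture is of the moment at which its call begins. There is no depth.
- bot.job_done(): hands the job in, once; it reports no verdict.
The state is a dict: "clock": time; "joint_pos": joint angles; "joint_vel": joint speeds; "tau": joint torques, N m; "eef_pos": TCP position; "tool_rot": TCP orientation; "ft_force": force on the tool from outside, world axes, zero at the start; "ft_torque": the same for the moment, N m; "grip_width": finger opening in m.
Only numpy, scipy, OpenCV 4.12 (cv2) and the standard library are available. Lean on these libraries where they do the work, as an engineer would, in place of code of your own. Each camera call takes 0.05 s, during which the arm holds its last target. There are 200 camera calls.

## Working session

There is one attempt and no reset: what is moved stays moved. The work goes in short steps, Python scripts to look and compute and a tool call to move; the robot and the scene stay as the last step left them, time stands still between calls to the robot, and variables do not carry over. Pictures are saved under pics/ and viewed, about 8 in all and at most 12, crops included, and the job is handed in when it is done.

Besides the shell and the picture viewer there is one more tool, called after ">>>" as name(argument=value, ...) on one line, values as JSON. play_rows: Moves the arm, as the interface text tells. Its arguments: {"type":"object","properties":{"motion":{"type":"array","items":{"type":"object","properties":{"fingers":{"type":"number"},"translation":{"type":"array","items":{"type":"number"}},"roll":{"type":"number"}}}}},"required":["motion"]}

```bash
mkdir -p pics; ls; python3 - <<'E'
from workcell import bot
import cv2,numpy as np
print(bot.get_obs())
for n in("scene","top"):
    c=bot.camera(n);cv2.imwrite(f"pics/{n}0.png",c["pixels"][:,:,::-1]);np.savez(f"{n}.npz",**c)
    print(n,np.round(c["intrinsics"],1),np.round(c["world_to_cam"],4))
E
```

```text
pics
{'clock': 0.0, 'joint_pos': array([-1.32302256e+00,  2.41437717e-01,  3.67463337e-03,  1.33519059e+00,
        1.46069962e-05,  1.57079316e+00]), 'joint_vel': array([ 1.84520257e-04, -9.63882619e-04,  4.30803753e-04,  1.09945988e-05,
        6.99399765e-05,  1.05966447e-03]), 'tau': array([-9.22403124e-04, -3.72313571e+01,  2.52410996e+01,  1.67678506e-02,
       -1.02178394e-04,  2.47338470e-06]), 'eef_pos': array([ 0.12247448, -0.48412543,  0.24438165]), 'tool_rot': array([ 7.89065245e-01, -6.14308454e-01, -8.46653613e-04, -6.68402731e-04]), 'ft_force': array([0.10948711, 0.01934224, 0.17328156]), 'ft_torque': array([-0.00246714, -0.01802357, -0.00818581]), 'grip_width': 0.08529224920596516}
scene [[529.5   0.  314.7]
 [  0.  529.5 232.3]
 [  0.    0.    1. ]] [[-0.7904 -0.6123  0.0174  0.3719]
 [-0.4358  0.5423 -0.7183  0.3006]
 [ 0.4304 -0.5753 -0.6955  0.7953]
 [ 0.      0.      0.      1.    ]]
top [[446.1   0.  316.7]
 [  0.  446.1 235.7]
 [  0.    0.    1. ]] [[ 0.015  -0.9995 -0.0265 -0.0451]
 [-0.9803 -0.0095 -0.1972  0.5182]
 [ 0.1969  0.0289 -0.98    0.8397]
 [ 0.      0.      0.      1.    ]]
```

View pics/scene0.png

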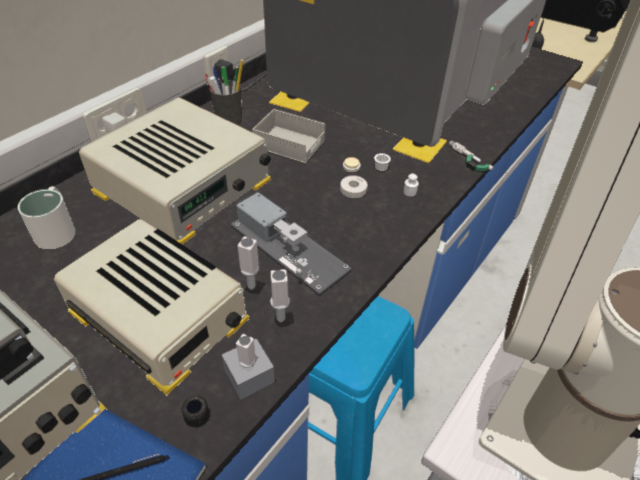

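View pics/top0.png

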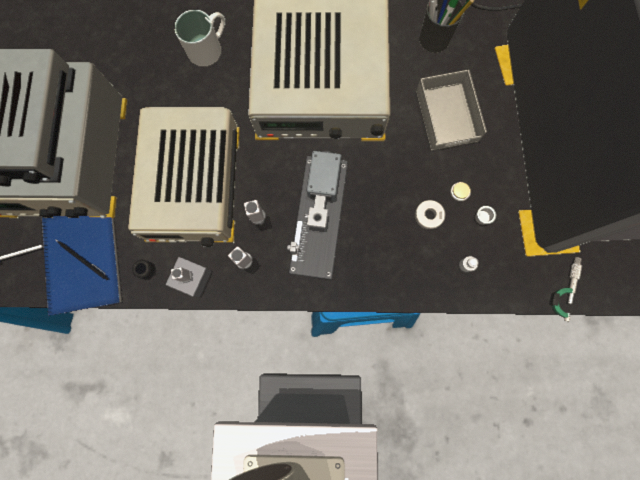

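Top view: the stand holding a pin is at (185,275). Two larger lookalike pins stand free at (255,212) and (240,258). The stage runs from (313,275) to (325,155), with the eye near (317,217) and the index near (296,238). The ring gauge is at (430,214) and the weight at (469,264). The pin meant is the one in the stand, since it is the smallest. One enlarged crop will confirm that.

```bash
python3 - <<'E'
import cv2,numpy as np
t=cv2.imread("pics/top0.png");s=cv2.imread("pics/scene0.png")
f=lambda im,x,y,w,h,k:cv2.resize(im[y:y+h,x:x+w],None,fx=k,fy=k,interpolation=cv2.INTER_CUBIC)
a=f(t,280,190,66,50,6);b=f(t,160,250,66,50,6);c=f(s,265,210,66,50,6);d=f(s,215,325,66,50,6)
cv2.imwrite("pics/crop1.png",np.vstack([np.hstack([a,b]),np.hstack([c,d])]))
E
```

```text
(no output)
```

View pics/crop1.png

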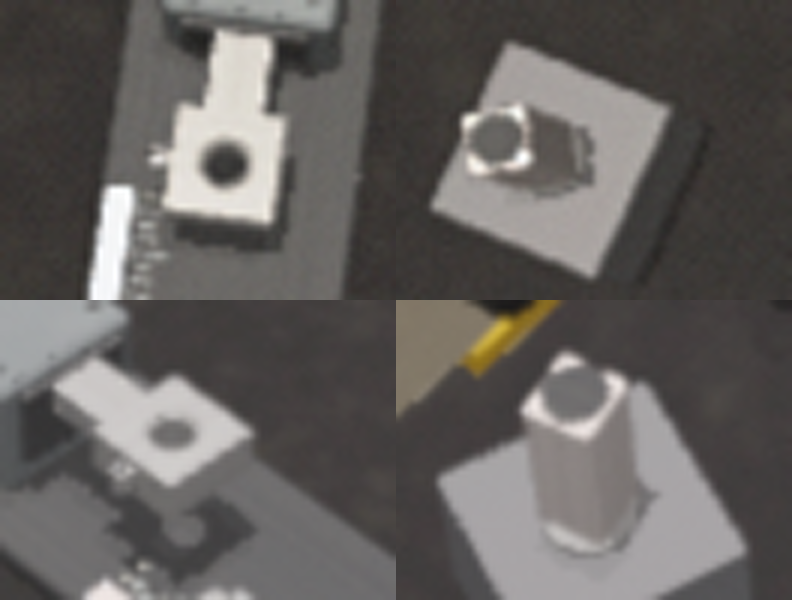

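The crop confirms it: the pin in the stand is a square head with a round dark disc on top, and the stand and eye hole show clearly. Next I measure by rays in both views and look at the index up close.

```bash
cat > h.py <<'E'
import cv2,numpy as np
def ld(n): return dict(np.load(n+".npz"))
def ray(c,p):
    R=c["world_to_cam"][:3,:3];t=c["world_to_cam"][:3,3]
    return -R.T@t, R.T@np.linalg.solve(c["intrinsics"],[p[0],p[1],1])
def plane(c,p,z):
    o,d=ray(c,p);return o+d*(z-o[2])/d[2]
def proj(c,X):
    q=c["intrinsics"]@(c["world_to_cam"]@np.r_[X,1])[:3];return q[:2]/q[2]
def tri(c1,p1,c2,p2):
    P=[c["intrinsics"]@c["world_to_cam"][:3] for c in(c1,c2)]
    X=cv2.triangulatePoints(P[0],P[1],np.array(p1,float),np.array(p2,float)).ravel();return X[:3]/X[3]
E
python3 - <<'E'
from h import *
T,S=ld("top"),ld("scene")
def blob(c,win,lo,hi,near):
    x,y,w,h=win;g=cv2.cvtColor(c["pixels"],cv2.COLOR_RGB2GRAY)[y:y+h,x:x+w]
    g=cv2.resize(g,None,fx=8,fy=8,interpolation=cv2.INTER_CUBIC)
    n,l,st,ce=cv2.connectedComponentsWithStats(cv2.inRange(g,lo,hi))
    ok=[i for i in range(1,n) if st[i,4]>150]
    P=[((ce[i]+.5)/8-.5+[x,y]) for i in ok]
    i=min(range(len(ok)),key=lambda i:np.hypot(*(P[i]-near)))
    pts=cv2.findContours((l==ok[i]).astype('u1'),0,1)[0][0]
    r=cv2.minAreaRect(pts)
    box=(cv2.boxPoints(r)+.5)/8-.5+[x,y]
    return P[i],st[ok[i],4]/64,box
np.set_printoptions(precision=4,suppress=True)
ht=blob(T,(310,210,14,14),0,140,(317.1,216.8));hs=blob(S,(287,227,14,10),0,135,(293.3,231.8))
print("hole",ht[:2],hs[:2],plane(T,ht[0],.056),plane(S,hs[0],.056),tri(T,ht[0],S,hs[0]))
dt=blob(T,(171,267,12,12),0,140,(176.6,272.9));ds=blob(S,(238,333,14,14),0,140,(244.4,339.6))
print("pin",dt[:2],ds[:2],plane(T,dt[0],.1),plane(S,ds[0],.1),tri(T,dt[0],S,ds[0]))
# head corners (top crop, scene crop)
c6=lambda p,o,q:((np.array(p)-o)+.5)/6-.5+q
print("head T",*[plane(T,c6(p,(396,0),(160,250)),.1)[:2] for p in[(462,120),(520,103),(537,157),(478,175)]])
print("head S",*[plane(S,c6(p,(396,300),(215,325)),.1)[:2] for p in[(567,350),(630,382),(585,440),(522,412)]])
print("stand T",*[plane(T,c6(p,(396,0),(160,250)),.046)[:2] for p in[(508,41),(671,107),(596,278),(430,208)]])
print("eye T",*[plane(T,c6(p,(0,0),(280,190)),.056)[:2] for p in[(175,105),(287,115),(275,224),(163,208)]])
print("nose",plane(T,c6((148,158),(0,0),(280,190)),.054))
g=cv2.cvtColor(T["pixels"],cv2.COLOR_RGB2GRAY)
f=lambda im,x,y,w,h,k:cv2.resize(im[y:y+h,x:x+w,::-1],None,fx=k,fy=k,interpolation=cv2.INTER_CUBIC)
cv2.imwrite("pics/crop2.png",np.hstack([f(T["pixels"],283,205,36,54,11),f(S["pixels"],272,240,40,54,10)[:594] if 0 else cv2.resize(f(S["pixels"],272,225,36,54,11),(396,594))]))
E
```

```text
hole (array([317.0499, 216.9463]), np.float64(45.625)) (array([293.2957, 231.8651]), np.float64(22.890625)) [ 0.556  -0.0389  0.056 ] [ 0.5528 -0.0376  0.056 ] [ 0.5554 -0.0394  0.0534]
pin (array([176.8923, 272.482 ]), np.float64(64.0625)) (array([244.2565, 337.8934]), np.float64(120.71875)) [0.4362 0.2203 0.1   ] [0.4362 0.2183 0.1   ] [0.4355 0.2193 0.102 ]
head T [0.4415 0.2326] [0.447  0.2148] [0.4302 0.2082] [0.4244 0.2262]
head S [0.4437 0.2129] [0.4249 0.2102] [0.4221 0.2294] [0.4397 0.2331]
stand T [0.4746 0.2387] [0.4531 0.1824] [0.3964 0.2036] [0.4186 0.2604]
eye T [ 0.5762 -0.0219] [ 0.5731 -0.0595] [ 0.5357 -0.0559] [ 0.5408 -0.0185]
nose [ 0.5584 -0.0131  0.054 ]
```

View pics/crop2.png

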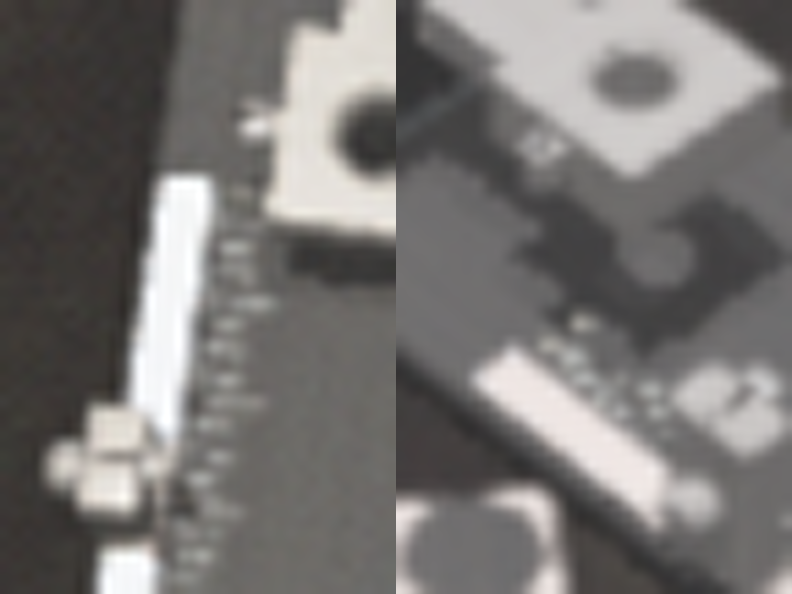

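Left panel: the index block is at crop (112,460), split by a groove at its mid-length, with its nose pointing right at about (160,462). The slide nose tip is at (243,122). I'll refine the head yaw, stage axis, index offset and lookalike positions.

```bash
python3 - <<'E'
from h import *
np.set_printoptions(precision=4,suppress=True)
T,S=ld("top"),ld("scene")
def rect(c,win,lo,z,near):
    x,y,w,h=win;g=cv2.cvtColor(c["pixels"],cv2.COLOR_RGB2GRAY)[y:y+h,x:x+w]
    g=cv2.resize(g,None,fx=8,fy=8,interpolation=cv2.INTER_CUBIC)
    m=cv2.inRange(g,lo,255)
    n,l,st,ce=cv2.connectedComponentsWithStats(m)
    pts=np.vstack([np.argwhere(l==i)[:,::-1] for i in range(1,n) if st[i,4]>40 and np.hypot(*((ce[i]+.5)/8-.5+[x,y]-near))<9])
    hull=cv2.convexHull(pts.astype(np.int32)).reshape(-1,2)
    W=np.array([plane(c,(p+.5)/8-.5+[x,y],z)[:2] for p in hull])
    r=cv2.minAreaRect((W*1e4).astype(np.float32));return np.array(r[0])/1e4,np.array(r[1])/1e4,r[2]
print("headT",rect(T,(168,264,20,18),190,.1,(176.9,272.5)))
print("headS",rect(S,(232,328,26,24),190,.1,(244.3,337.9)))
q=lambda p:(np.array(p)+.5)/11-.5+[283,205]
ptr=plane(T,q((243,122)),.054);idx=plane(T,q((162,463)),.051)
gr=[plane(T,q(p),.051) for p in((80,460),(140,464))]
kT=[plane(T,q(p),.010) for p in((158,176),(108,540))]
print("ptr",ptr,"idx",idx,"groove",gr)
# base plate edges, top view corners
for p in((304.5,152.5),(290,273),(333,277),(346,155)):print("plate",plane(T,p,.01)[:2])
for nm,p in dict(A=(252,206),B=(236,252)).items():print(nm,plane(T,p,.12)[:2])
for az in(-5.5,-5,-4.5):
    u=np.array([np.cos(np.radians(az)),np.sin(np.radians(az))])
    print(az,"draw",(ptr[:2]-idx[:2])@u,"hole->mark",(np.array([.556,-.0389])-idx[:2])@u,"ptr-hole",(ptr[:2]-np.array([.556,-.0389]))@u)
E
```

```text
headT (array([0.4354, 0.2217]), array([0.0196, 0.0197]), 12.379389762878418)
headS (array([0.4326, 0.2219]), array([0.0188, 0.0194]), 11.191797256469727)
ptr [ 0.5589 -0.0138  0.054 ] idx [ 0.4961 -0.0003  0.051 ] groove [array([0.4965, 0.0146, 0.051 ]), array([0.4959, 0.0037, 0.051 ])]
plate [ 0.7111 -0.0081]
plate [0.448  0.0164]
plate [ 0.4409 -0.0721]
plate [ 0.7057 -0.0982]
A [0.5603 0.0813]
B [0.4729 0.107 ]
-5.5 draw 0.06385140469645938 hole->mark 0.06332079162316928 ptr-hole 0.0005306130732900915
-5 draw 0.06378387901646833 hole->mark 0.06303313631300557 ptr-hole 0.0007507427034627542
-4.5 draw 0.06371149594714084 hole->mark 0.0627406807854689 ptr-hole 0.0009708151616719296
```

```bash
cat > go.py <<'E'
import sys,numpy as np
from scipy.spatial.transform import Rotation as R
from workcell import bot
def go(x,y,z,az):
    o=bot.get_obs();r=R.from_quat(o["tool_rot"]);m=r.as_matrix()
    a=np.degrees(np.arctan2(m[1,0],m[0,0]))
    print("pos",o["eef_pos"].round(4),"az",a.round(2),"tilt",np.degrees(np.arccos(-m[2,2])).round(2),"F",o["ft_force"].round(2),"w",round(o["grip_width"],4),"t",o["clock"])
    print("cm",(100*r.inv().apply(np.array([x,y,z])-o["eef_pos"])).round(2),"roll",round(((a-az)+180)%360-180,2))
if __name__=="__main__": go(*map(float,sys.argv[1:]))
E
python3 go.py .436 .22 .2 12
```

```text
pos [ 0.1225 -0.4842  0.2445] az -75.8 tilt 0.11 F [-0.4  -0.27  0.83] w 0.0854 t 0.1
cm [-60.57 -47.66   4.56] roll -87.8
```

>>> play_rows(motion=[{"translation":[-60.6,-47.7,0],"roll":-87.8,"fingers":-1},{"translation":[-60.6,-47.7,0],"roll":-87.8,"fingers":-1},{"translation":[-60.6,-47.7,0],"roll":-87.8,"fingers":-1},{"translation":[-60.6,-47.7,0],"roll":-87.8,"fingers":-1},{"translation":[-60.6,-47.7,0],"roll":-87.8,"fingers":-1},{"translation":[-60.6,-47.7,0],"roll":-87.8,"fingers":-1},{"translation":[-60.6,-47.7,0],"roll":-87.8,"fingers":-1},{"translation":[-60.6,-47.7,0],"roll":-87.8,"fingers":-1},{"translation":[-60.6,-47.7,0],"roll":-87.8,"fingers":-1},{"translation":[-60.6,-47.7,0],"roll":-87.8,"fingers":-1},{"translation":[-60.6,-47.7,0],"roll":-87.8,"fingers":-1},{"translation":[-60.6,-47.7,0],"roll":-87.8,"fingers":-1},{"translation":[-60.6,-47.7,0],"roll":-87.8,"fingers":-1},{"translation":[-60.6,-47.7,0],"roll":-87.8,"fingers":-1},{"translation":[-60.6,-47.7,0],"roll":-87.8,"fingers":-1},{"translation":[-60.6,-47.7,0],"roll":-87.8,"fingers":-1},{"translation":[-60.6,-47.7,0],"roll":-87.8,"fingers":-1},{"translation":[-60.6,-47.7,0],"roll":-87.8,"fingers":-1},{"translation":[-60.6,-47.7,0],"roll":-87.8,"fingers":-1},{"translation":[-60.6,-47.7,4.5],"roll":-87.8,"fingers":-1}])

```text
clock: 1.77
eef_pos: [0.4433, 0.2268, 0.2098]
tool_rot: [0.994, 0.107, 0.008, -0.004]
ft_force: [2.6, 0.8, 0.8]
grip_width: 0.0858
```

```bash
python3 go.py .436 .22 .07 12
```

```text
pos [0.4433 0.2268 0.2098] az 12.27 tilt 1.03 F [2.64 0.76 0.81] w 0.0858 t 1.7667
cm [-1.09  0.58 13.96] roll 0.27
```

>>> play_rows(motion=[{"translation":[0,0,0],"roll":0,"fingers":-1},{"translation":[0,0,0],"roll":0,"fingers":-1},{"translation":[0,0,0],"roll":0,"fingers":-1}])

```text
clock: 2.02
eef_pos: [0.4368, 0.2197, 0.2046]
tool_rot: [0.995, 0.104, 0.0, -0.0]
ft_force: [0.1, -0.1, 0.8]
grip_width: 0.0855
```

```bash
python3 go.py .436 .22 .07 12
```

```text
pos [0.4368 0.2197 0.2046] az 11.98 tilt 0.03 F [ 0.14 -0.14  0.81] w 0.0855 t 2.0167
cm [-0.08 -0.05 13.46] roll -0.02
```

>>> play_rows(motion=[{"translation":[-0.1,0,3.5],"roll":0,"fingers":-1},{"translation":[-0.1,0,7],"roll":0,"fingers":-1},{"translation":[-0.1,0,10],"roll":0,"fingers":-1},{"translation":[-0.1,0,12],"roll":0,"fingers":-1},{"translation":[-0.1,0,13.4],"roll":0,"fingers":-1},{"translation":[-0.1,0,13.4],"roll":0,"fingers":-1},{"translation":[-0.1,0,13.4],"roll":0,"fingers":-1},{"translation":[-0.1,0,13.4],"roll":0,"fingers":-1}])

```text
clock: 2.68
eef_pos: [0.4376, 0.2202, 0.0721]
tool_rot: [0.995, 0.104, 0.002, -0.001]
ft_force: [-0.2, 0.1, 0.3]
grip_width: 0.0853
```

```bash
python3 go.py .436 .22 .07 12; python3 - <<'E'
from workcell import bot
import cv2,numpy as np
for n in("scene","top"):
    c=bot.camera(n);np.savez(f"{n}1.npz",**c)
    p=c["pixels"][:,:,::-1]
    x,y=(205,290) if n=="scene" else (135,235)
    cv2.imwrite(f"pics/{n}1.png",cv2.resize(p[y:y+90,x:x+80],None,fx=5,fy=5,interpolation=cv2.INTER_CUBIC))
cv2.imwrite("pics/g1.png",np.hstack([cv2.imread("pics/scene1.png"),cv2.imread("pics/top1.png")]))
E
```

```text
pos [0.4376 0.2202 0.0721] az 11.95 tilt 0.27 F [-0.19  0.09  0.31] w 0.0853 t 2.6833
cm [-0.16 -0.01  0.21] roll -0.05
```

View pics/g1.png

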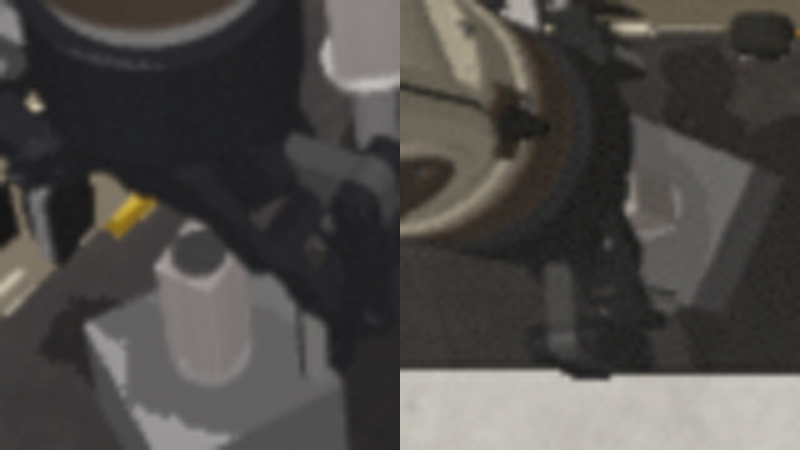

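The pin head at (195,290) in the left panel stands between the open jaws, and nothing is touching. I'm closing on it.

>>> play_rows(motion=[{"translation":[-0.1,0,0.1],"roll":0,"fingers":1},{"translation":[-0.1,0,0.1],"roll":0,"fingers":1},{"translation":[-0.1,0,0.1],"roll":0,"fingers":1},{"translation":[-0.1,0,0.1],"roll":0,"fingers":1},{"translation":[-0.1,0,0.1],"roll":0,"fingers":1},{"translation":[-0.1,0,0.1],"roll":0,"fingers":1},{"translation":[-0.1,0,0.1],"roll":0,"fingers":1},{"translation":[-0.1,0,0.1],"roll":0,"fingers":1},{"translation":[-0.1,0,0.1],"roll":0,"fingers":1},{"translation":[-0.1,0,0.1],"roll":0,"fingers":1}])

```text
clock: 3.62
eef_pos: [0.4346, 0.2195, 0.0688]
tool_rot: [0.995, 0.105, 0.0, -0.0]
ft_force: [-0.7, 0.6, 2.6]
grip_width: 0.0192
```

```bash
python3 go.py .436 .22 .25 12
```

```text
pos [0.4346 0.2195 0.0688] az 12.0 tilt 0.02 F [-0.67  0.63  2.56] w 0.0192 t 3.6167
cm [  0.15  -0.03 -18.12] roll -0.0
```

>>> play_rows(motion=[{"translation":[0,0,-1],"roll":0,"fingers":1},{"translation":[0,0,-3],"roll":0,"fingers":1},{"translation":[0,0,-6],"roll":0,"fingers":1},{"translation":[0,0,-9],"roll":0,"fingers":1},{"translation":[0,0,-12],"roll":0,"fingers":1},{"translation":[0,0,-15],"roll":0,"fingers":1},{"translation":[0,0,-18],"roll":0,"fingers":1},{"translation":[0,0,-19],"roll":0,"fingers":1},{"translation":[0,0,-19],"roll":0,"fingers":1},{"translation":[0,0,-19],"roll":0,"fingers":1},{"translation":[0,0,-19],"roll":0,"fingers":1}])

```text
clock: 4.53
eef_pos: [0.4334, 0.2188, 0.2568]
tool_rot: [0.995, 0.105, -0.002, 0.001]
ft_force: [0.8, 0.4, -0.8]
grip_width: 0.0192
```

```bash
python3 go.py .555 -.0385 .255 -5
```

```text
pos [0.4334 0.2188 0.2568] az 12.0 tilt 0.21 F [ 0.83  0.41 -0.83] w 0.0192 t 4.5333
cm [ 6.54 27.7   0.18] roll 17.0
```

>>> play_rows(motion=[{"translation":[0.6,2.5,0],"roll":2,"fingers":1},{"translation":[1.3,5.5,0],"roll":4,"fingers":1},{"translation":[2,8.5,0],"roll":6,"fingers":1},{"translation":[2.7,11.5,0],"roll":8,"fingers":1},{"translation":[3.4,14.5,0],"roll":10,"fingers":1},{"translation":[4.1,17.5,0],"roll":12,"fingers":1},{"translation":[4.8,20.5,0],"roll":14,"fingers":1},{"translation":[5.5,23.5,0],"roll":16,"fingers":1},{"translation":[6.1,26,0],"roll":17,"fingers":1},{"translation":[6.5,27.7,0],"roll":17,"fingers":1},{"translation":[6.5,27.7,2],"roll":17,"fingers":1},{"translation":[6.5,27.7,5],"roll":17,"fingers":1},{"translation":[6.5,27.7,8],"roll":17,"fingers":1},{"translation":[6.5,27.7,10.5],"roll":17,"fingers":1},{"translation":[6.5,27.7,11],"roll":17,"fingers":1},{"translation":[6.5,27.7,11],"roll":17,"fingers":1},{"translation":[6.5,27.7,11],"roll":17,"fingers":1},{"translation":[6.5,27.7,11],"roll":17,"fingers":1},{"translation":[6.5,27.7,11],"roll":17,"fingers":1}])

```text
clock: 6.12
eef_pos: [0.5569, -0.0381, 0.1505]
tool_rot: [0.999, -0.044, 0.002, 0.0]
ft_force: [0.2, -0.1, -1.0]
grip_width: 0.0194
```

```bash
python3 go.py .555 -.0385 .145 -5; python3 - <<'E'
from workcell import bot
import cv2,numpy as np
im=[]
for n,x,y in(("scene",265,190),("top",285,190)):
    c=bot.camera(n);np.savez(f"{n}2.npz",**c)
    im.append(cv2.resize(c["pixels"][y:y+60,x:x+50,::-1],None,fx=8,fy=8,interpolation=cv2.INTER_CUBIC))
cv2.imwrite("pics/g2.png",np.hstack(im))
E
```

```text
pos [ 0.5569 -0.0381  0.1505] az -5.0 tilt 0.2 F [ 0.15 -0.12 -0.97] w 0.0194 t 6.1167
cm [-0.19  0.06  0.55] roll 0.0
```

View pics/g2.png

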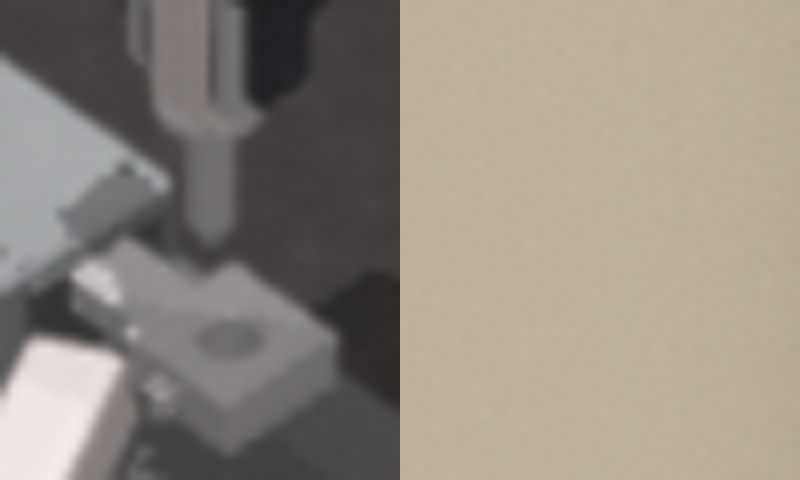

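```bash
python3 - <<'E'
from h import *
np.set_printoptions(precision=4,suppress=True)
S=ld("scene2");q=lambda p:(np.array(p)+.5)/8-.5+[265,190]
h=plane(S,q((230,340)),.056);print("hole",h,plane(ld("scene"),(293.3,231.87),.056))
tcp=np.array([.5569,-.0381,.1505])
# predicted projections of pin features if pin axis at tcp xy
for z,nm in((.0877,"tip"),(.0877+.006,"taper"),(.0877+.04,"collar under")):
    print(nm,(proj(S,[tcp[0],tcp[1],z])-[265,190]+.5)*8-.5)
print("tip seen",plane(S,q((210,240)),.0877),"shank mid seen",plane(S,q((211,185)),.0877+.023))
E
```

```text
hole [ 0.5524 -0.0372  0.056 ] [ 0.5528 -0.0376  0.056 ]
tip [216.2926 232.6424]
taper [215.9606 213.7724]
collar under [214.0254 103.7697]
tip seen [ 0.5564 -0.0352  0.0877] shank mid seen [ 0.552  -0.0307  0.1107]
```

The left panel shows the pin tip at (210,240), just behind the hole at (230,340). The top view is blocked by the arm. I'll shift about 4 mm, then lower to just above the mouth.

>>> play_rows(motion=[{"translation":[-0.3,0.2,0.5],"roll":0,"fingers":1},{"translation":[-0.3,0.2,1.3],"roll":0,"fingers":1},{"translation":[-0.3,0.2,2],"roll":0,"fingers":1},{"translation":[-0.3,0.2,2],"roll":0,"fingers":1},{"translation":[-0.3,0.2,2],"roll":0,"fingers":1},{"translation":[-0.3,0.2,2],"roll":0,"fingers":1},{"translation":[-0.3,0.2,2],"roll":0,"fingers":1},{"translation":[-0.3,0.2,2],"roll":0,"fingers":1}])

```text
clock: 6.88
eef_pos: [0.5528, -0.0398, 0.1289]
tool_rot: [0.999, -0.044, 0.0, 0.0]
ft_force: [0.3, -0.2, -0.3]
grip_width: 0.0194
```

```bash
python3 go.py .5536 -.0399 .122 -5; python3 - <<'E'
from workcell import bot
import cv2,numpy as np
im=[]
c=bot.camera("scene");np.savez(f"scene3.npz",**c)
cv2.imwrite("pics/g3.png",cv2.resize(c["pixels"][190:240,265:325,::-1],None,fx=12,fy=12,interpolation=cv2.INTER_CUBIC))
E
```

```text
pos [ 0.5528 -0.0398  0.1289] az -5.0 tilt 0.04 F [ 0.25 -0.21 -0.33] w 0.0194 t 6.8833
cm [ 0.08 -0.    0.69] roll 0.0
```

View pics/g3.png

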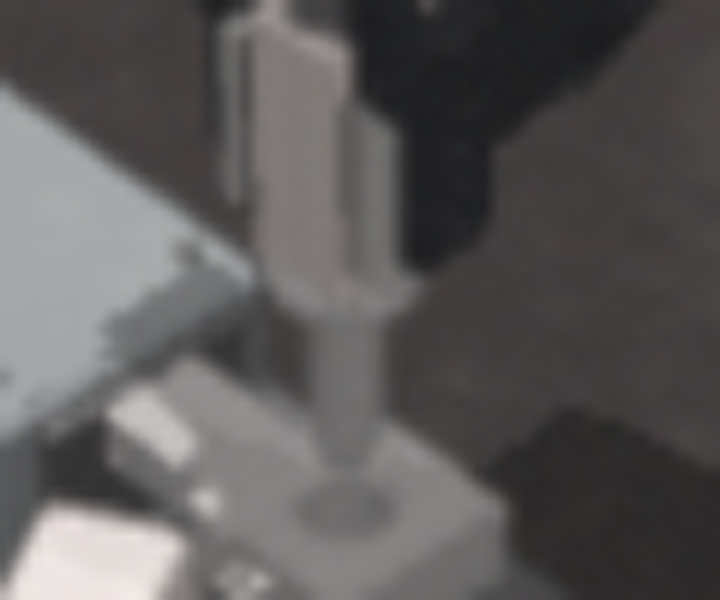

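The tip at (345,470) now sits over the hole at (346,508), about 10 mm above the mouth. I'm lowering it, with a nudge of about 1 mm.

>>> play_rows(motion=[{"translation":[0.08,0.07,0.4],"roll":0,"fingers":1},{"translation":[0.08,0.07,0.8],"roll":0,"fingers":1},{"translation":[0.08,0.07,1.2],"roll":0,"fingers":1},{"translation":[0.08,0.07,1.6],"roll":0,"fingers":1},{"translation":[0.08,0.07,1.6],"roll":0,"fingers":1},{"translation":[0.08,0.07,1.6],"roll":0,"fingers":1},{"translation":[0.08,0.07,1.6],"roll":0,"fingers":1}])

```text
clock: 7.52
eef_pos: [0.5532, -0.0406, 0.1126]
tool_rot: [0.999, -0.044, -0.0, -0.0]
ft_force: [-0.2, -0.1, -0.2]
grip_width: 0.0193
```

```bash
python3 go.py .5535 -.0406 .09 -5
```

```text
pos [ 0.5532 -0.0406  0.1126] az -5.01 tilt 0.01 F [-0.2  -0.09 -0.2 ] w 0.0193 t 7.5167
cm [ 0.03 -0.    2.26] roll -0.01
```

>>> play_rows(motion=[{"translation":[0,0,0.4],"roll":0,"fingers":1},{"translation":[0,0,0.9],"roll":0,"fingers":1},{"translation":[0,0,1.4],"roll":0,"fingers":1},{"translation":[0,0,1.9],"roll":0,"fingers":1},{"translation":[0,0,2.4],"roll":0,"fingers":1},{"translation":[0,0,2.8],"roll":0,"fingers":1},{"translation":[0,0,2.8],"roll":0,"fingers":1},{"translation":[0,0,2.8],"roll":0,"fingers":1},{"translation":[0,0,2.8],"roll":0,"fingers":1}])

```text
clock: 8.27
eef_pos: [0.5534, -0.0406, 0.0847]
tool_rot: [0.999, -0.044, 0.0, 0.0]
ft_force: [-0.2, -0.3, 0.3]
grip_width: 0.0196
```

```bash
python3 go.py .5535 -.0406 .084 -5; python3 - <<'E'
from workcell import bot
import cv2,numpy as np
c=bot.camera("scene");np.savez(f"scene4.npz",**c)
cv2.imwrite("pics/g4.png",cv2.resize(c["pixels"][205:265,255:335,::-1],None,fx=10,fy=10,interpolation=cv2.INTER_CUBIC))
E
```

```text
pos [ 0.5534 -0.0406  0.0847] az -5.0 tilt 0.01 F [-0.17 -0.29  0.31] w 0.0196 t 8.2667
cm [ 0.01 -0.    0.07] roll -0.0
```

View pics/g4.png

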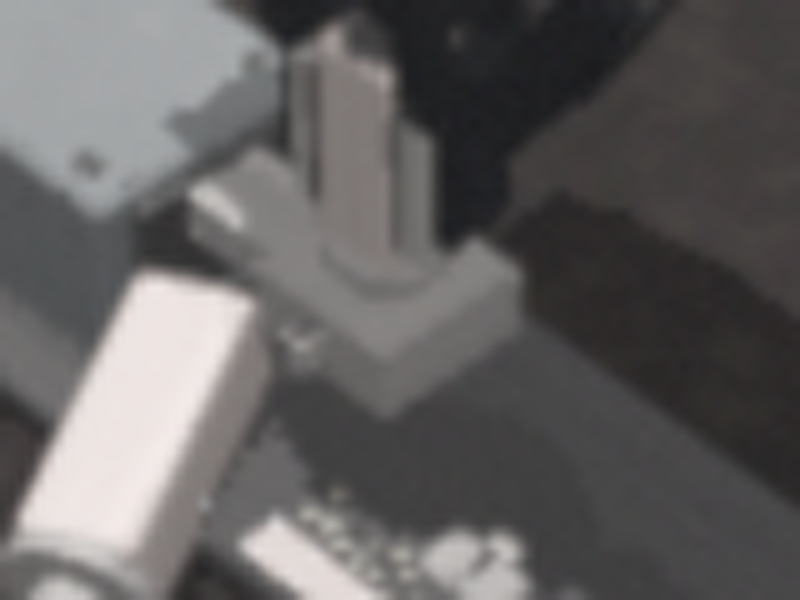

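The pin is seated through the eye, with its collar just above the block top. I'm drawing out 6.0 cm along stage −x (azimuth about −5.4°).

>>> play_rows(motion=[{"translation":[-0.2,0,0],"roll":0,"fingers":1},{"translation":[-0.5,0,0],"roll":0,"fingers":1},{"translation":[-0.9,0,0],"roll":0,"fingers":1},{"translation":[-1.3,-0.01,0],"roll":0,"fingers":1},{"translation":[-1.7,-0.01,0],"roll":0,"fingers":1},{"translation":[-2.1,-0.01,0],"roll":0,"fingers":1},{"translation":[-2.5,-0.02,0],"roll":0,"fingers":1},{"translation":[-2.9,-0.02,0],"roll":0,"fingers":1},{"translation":[-3.3,-0.02,0],"roll":0,"fingers":1},{"translation":[-3.7,-0.02,0],"roll":0,"fingers":1},{"translation":[-4.1,-0.03,0],"roll":0,"fingers":1},{"translation":[-4.5,-0.03,0],"roll":0,"fingers":1},{"translation":[-4.9,-0.03,0],"roll":0,"fingers":1},{"translation":[-5.3,-0.04,0],"roll":0,"fingers":1},{"translation":[-5.7,-0.04,0],"roll":0,"fingers":1},{"translation":[-6,-0.04,0],"roll":0,"fingers":1},{"translation":[-6,-0.04,0],"roll":0,"fingers":1},{"translation":[-6,-0.04,0],"roll":0,"fingers":1},{"translation":[-6,-0.04,0],"roll":0,"fingers":1},{"translation":[-6,-0.04,0],"roll":0,"fingers":1}])

```text
clock: 9.98
eef_pos: [0.4953, -0.0339, 0.0854]
tool_rot: [0.999, -0.043, 0.002, -0.001]
ft_force: [6.3, 3.8, -3.0]
grip_width: 0.0191
```

```bash
python3 go.py .494 -.035 .084 -5; python3 - <<'E'
from workcell import bot
import cv2,numpy as np
im=[]
for n,x,y in(("scene",285,225),("top",283,215)):
    c=bot.camera(n);np.savez(f"{n}5.npz",**c)
    im.append(cv2.resize(c["pixels"][y:y+50,x:x+40,::-1],None,fx=10,fy=10,interpolation=cv2.INTER_CUBIC))
cv2.imwrite("pics/g5.png",np.hstack(im))
E
```

```text
pos [ 0.4953 -0.0339  0.0854] az -4.96 tilt 0.3 F [ 6.35  3.83 -3.02] w 0.0191 t 9.9833
cm [-0.12  0.13  0.13] roll 0.04
```

View pics/g5.png

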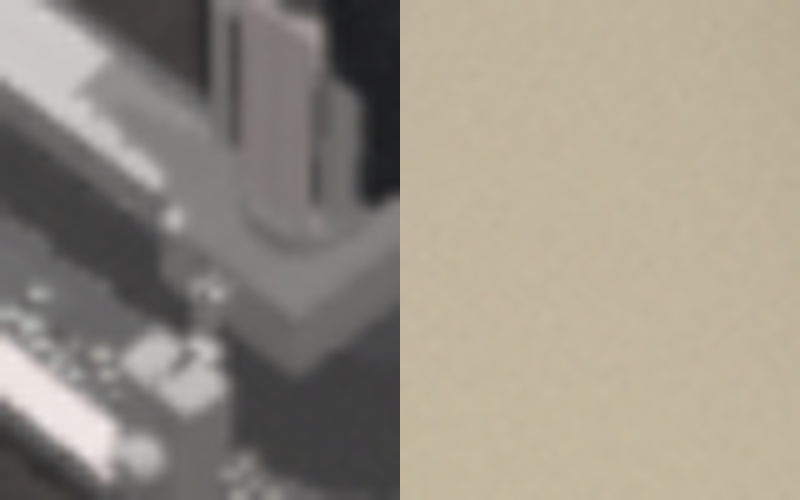

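```bash
python3 - <<'E'
from h import *
np.set_printoptions(precision=4,suppress=True)
S=ld("scene5");q=lambda p,o:(np.array(p)+.5)/10-.5+np.array(o)
u=np.array([np.cos(np.radians(-5.4)),np.sin(np.radians(-5.4))]);v=np.array([-u[1],u[0]])
st=lambda X:np.array([X[:2]@u,X[:2]@v])
h=plane(S,q((390,362),(255,205)),.056);n=plane(S,q((297,320),(285,225)),.056)
print("corner shift",st(n-h))
ph=plane(S,q((300,340),(255,205)),.054);pn=plane(S,q((212,290),(285,225)),.054)
print("nose shift",st(pn-ph))
for nm,p in dict(grooveTop=(185,358),nose=(208,350),patchL=(155,355),patchR=(195,390)).items():
    i=plane(S,q(p,(285,225)),.051);print(nm,i,"ptr-idx",st(pn-i))
pr=lambda X:(proj(S,X)-[285,225]+.5)*10-.5
print("idx(top est) in crop",pr([.4961,-.0003,.051]),"groove ends",pr([.4965,.0146,.051]),pr([.4959,.0037,.051]))
E
```

```text
corner shift [-0.056   0.0026]
nose shift [-0.0561  0.0003]
grooveTop [0.4945 0.0053 0.051 ] ptr-idx [ 0.0064 -0.0138]
nose [0.4925 0.0011 0.051 ] ptr-idx [ 0.008  -0.0094]
patchL [0.4993 0.0081 0.051 ] ptr-idx [ 0.0019 -0.017 ]
patchR [0.4882 0.0103 0.051 ] ptr-idx [ 0.0132 -0.0182]
idx(top est) in crop [197.2337 336.7958] groove ends [144.5395 382.4255] [184.4858 349.7353]
```

>>> play_rows(motion=[{"translation":[-0.2,-0.04,0],"roll":0,"fingers":1},{"translation":[-0.4,-0.08,0],"roll":0,"fingers":1},{"translation":[-0.6,-0.1,0],"roll":0,"fingers":1},{"translation":[-0.65,-0.1,0],"roll":0,"fingers":1},{"translation":[-0.65,-0.1,0],"roll":0,"fingers":1},{"translation":[-0.65,-0.1,0],"roll":0,"fingers":1},{"translation":[-0.65,-0.1,0],"roll":0,"fingers":1},{"translation":[-0.65,-0.1,0],"roll":0,"fingers":1}])

```text
clock: 10.75
eef_pos: [0.4891, -0.0329, 0.0854]
tool_rot: [0.999, -0.043, 0.002, -0.001]
ft_force: [7.3, 2.1, -5.6]
grip_width: 0.0193
```

```bash
python3 go.py .494 -.035 .084 -5; python3 - <<'E'
from workcell import bot
import cv2,numpy as np
a=[bot.camera("scene") for _ in range(6)]
c=a[-1];c["pixels"]=np.mean([x["pixels"] for x in a],0).round().astype('u1');np.savez("scene6.npz",**c)
cv2.imwrite("pics/g6.png",cv2.resize(c["pixels"][230:275,285:335,::-1],None,fx=13,fy=13,interpolation=cv2.INTER_CUBIC))
E
python3 go.py .494 -.035 .084 -5
```

```text
pos [ 0.4891 -0.0329  0.0854] az -4.98 tilt 0.29 F [ 7.28  2.08 -5.63] w 0.0193 t 10.75
cm [0.51 0.16 0.14] roll 0.02
pos [ 0.4891 -0.0329  0.0854] az -4.98 tilt 0.29 F [ 8.66  1.81 -4.67] w 0.019 t 11.05
cm [0.5  0.16 0.14] roll 0.02
```

View pics/g6.png

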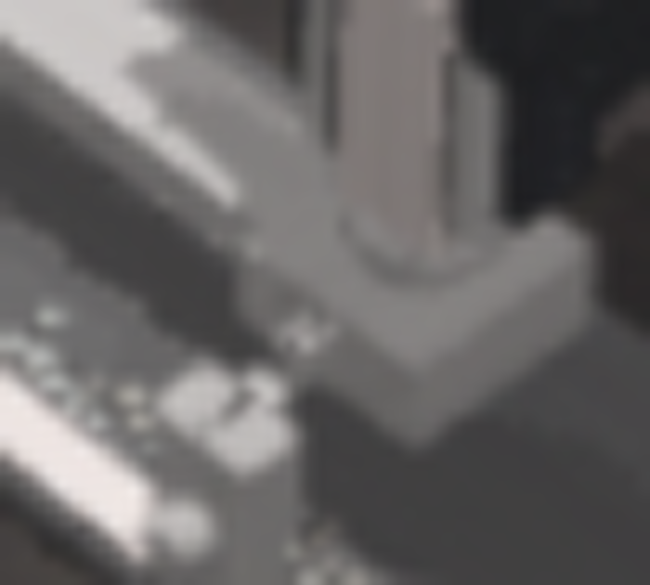

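```bash
python3 - <<'E'
from h import *
np.set_printoptions(precision=4,suppress=True)
S=ld("scene6");q=lambda p:(np.array(p)+.5)/13-.5+np.array([285,230])
q5=lambda p,o:(np.array(p)+.5)/10-.5+np.array(o)
u=np.array([np.cos(np.radians(-5.4)),np.sin(np.radians(-5.4))]);v=np.array([-u[1],u[0]])
st=lambda X:np.array([X[:2]@u,X[:2]@v])
print("corner shift from home",st(plane(S,q((418,368)),.056)-plane(S,q5((390,362),(255,205)),.056)))
pn=plane(S,q((303,332)),.054)
print("nose shift",st(pn-plane(S,q5((300,340),(255,205)),.054)))
for nm,p in dict(groove=(232,402),nose=(266,388),blkcorner_near=(245,470),blkcorner_left=(165,405),blkR=(298,425)).items():
    i=plane(S,q(p),.051);print(nm,i,"ptr-idx",st(pn-i))
pr=lambda X:(proj(S,X)-[285,230]+.5)*13-.5
# expected pointer tip/eye axis projections for slide travel s, hole home from scene
h=np.array([.5526,-.0374])
for s in(.058,.061,.064):
    t=h-s*u+.0265*v;print(s,"ptr tip px",pr([*t,.054]),"corner",pr([*(h-s*u+.018*v-.018*u),.056]))
print("top idx px",pr([.4961,-.0003,.051]))
E
```

```text
corner shift from home [-0.0615  0.0019]
nose shift [-0.0616  0.0004]
groove [0.4953 0.0062 0.051 ] ptr-idx [ 0.0002 -0.0147]
nose [0.4933 0.0011 0.051 ] ptr-idx [ 0.0018 -0.0094]
blkcorner_near [0.4858 0.0152 0.051 ] ptr-idx [ 0.0105 -0.0227]
blkcorner_left [0.5023 0.0126 0.051 ] ptr-idx [-0.0061 -0.0217]
blkR [0.4853 0.0039 0.051 ] ptr-idx [ 0.01   -0.0114]
0.058 ptr tip px [272.8789 333.2732] corner [406.9404 356.645 ]
0.061 ptr tip px [288.1725 344.0015] corner [422.5222 367.4697]
0.064 ptr tip px [303.5116 354.7617] corner [438.1507 378.3269]
top idx px [256.5538 372.9845]
```

>>> play_rows(motion=[{"translation":[-0.1,-0.03,0],"roll":0,"fingers":1},{"translation":[-0.16,-0.05,0],"roll":0,"fingers":1},{"translation":[-0.16,-0.05,0],"roll":0,"fingers":1},{"translation":[-0.16,-0.05,0],"roll":0,"fingers":1},{"translation":[-0.16,-0.05,0],"roll":0,"fingers":1},{"translation":[-0.16,-0.05,0],"roll":0,"fingers":1},{"translation":[-0.16,-0.05,0],"roll":0,"fingers":1},{"translation":[-0.16,-0.05,0],"roll":0,"fingers":1},{"translation":[-0.16,-0.05,0],"roll":0,"fingers":1},{"translation":[-0.16,-0.05,0],"roll":0,"fingers":1}])

```text
clock: 11.88
eef_pos: [0.4877, -0.0327, 0.0854]
tool_rot: [0.999, -0.044, 0.003, -0.0]
ft_force: [7.3, 0.2, -5.2]
grip_width: 0.0193
```

```bash
python3 - <<'E'
from workcell import bot
import cv2,numpy as np
a=[bot.camera("scene") for _ in range(6)]
c=a[-1];c["pixels"]=np.mean([x["pixels"] for x in a],0).round().astype('u1');np.savez("scene7.npz",**c)
cv2.imwrite("pics/g7.png",cv2.resize(c["pixels"][230:275,285:335,::-1],None,fx=13,fy=13,interpolation=cv2.INTER_CUBIC))
E
python3 go.py .494 -.035 .084 -5
```

```text
pos [ 0.4877 -0.0327  0.0854] az -4.99 tilt 0.3 F [ 7.54  0.75 -4.61] w 0.0192 t 12.1833
cm [0.65 0.18 0.14] roll 0.01
```

View pics/g7.png

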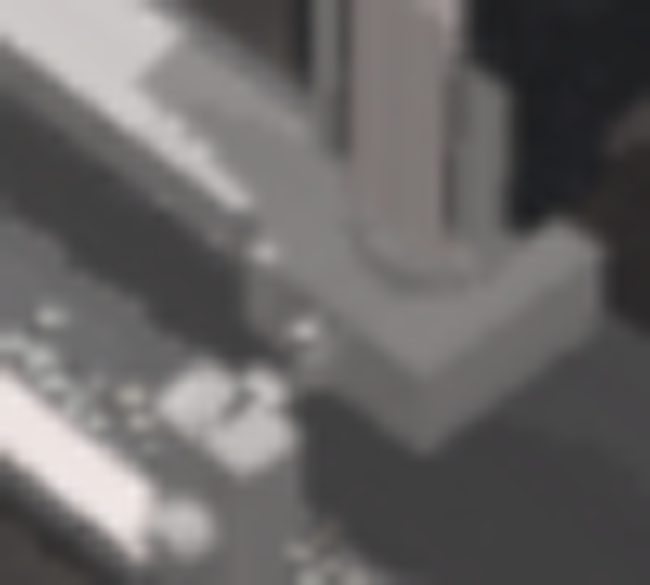

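```bash
python3 -c "
from workcell import bot
print(bot.job_done());o=bot.get_obs();print(o['clock'],o['eef_pos'],o['ft_force'],o['grip_width'])"
```

```text
the job is handed in; nothing more can be done
None
the job is handed in; nothing more can be done
```

I took the small pin out of its stand and pushed it down through the eye with no contact force on the way in. With it I drew the slide out about 63 mm, and I handed in at about 12 s, still gripping the pin. No verdict was reported.

- **Last force and grip readings:** the pull on the tool was about 7.5 N, matching the spring at that travel. The grip width was 19.2 mm, the width of the pin head, and the fingertips were about 15 mm above the eye block.
- **Pointer alignment:** the scene view put the pointer between 0.3 mm short of the index nose and 1.5 mm past its groove. The first top view implied a travel of 63.3 to 63.8 mm, so the slide would be about 0.5 mm short. These disagree by 1 to 2 mm, inside the 4 mm tolerance.
- **Not checked:** the arm hid the stage from the top camera during the draw, so the final check rests on one view. The tool force also showed an unexplained downward 5 N. I did not re-image the weight and ring gauge at the end, but the pin's path stayed clear of both.

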